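# Hold the cash box unlocked

### The arm

A 6-joint arm with a two-finger parallel gripper is mounted at the origin on a cart in front of the work surface, level with it; the furniture and walls round the work are solid. World frame = base frame: x ahead of the robot, y to its left, z up, the work surface at z = 0. Lengths are in m, angles in rad, forces in N, time in s.
With the tool pointing down it reaches from about 0.25 to 0.85 m from the base axis. Payload 12.5 kg.
Tool frame: the origin (TCP) lies midway between the tips of the shut fingers; the grasp point (between the pads) lies 19 mm behind it (manip.tcp_to_grasp is the distance from the TCP to the grasp point, in m); z points along the fingers, y is the line along which they close (so a half turn about z gives the same grasp; the last joint's range is limited). The gripper opens to 93 mm and grips with 3 to 60 N. Pads are 15 mm wide; open, the fingers measure 128 mm over their backs; the gripper's body (75 mm by 188 mm) begins 65 mm behind the grasp point.
Start: joints at [1.071, 0.351, 1.652, -0, 1.139, -0.085], TCP at [0.222, 0.503, 0.219] pointing down, gripper open.
Joint ranges: [-2.75, 2.75], [-0.79, 2.1], [0.01, 2.65], [-1.57, 4.71], [0.07, 3.14], [-2.87, 2.87]. Speed limits (rad/s): [2.22, 2.22, 2.79, 3.14, 3.14, 3.14].

### API

Orientations are given as a rotation vector (axis times angle).
In Python, from workcell import manip, imaging, job_done, models gives the robot as it stands. The module is installed in compiled form; this text tells all that it offers.
- The arm moves only by the tool arm_command, never from a script. Its argument "steps" is a list that holds one entry, the list of rows, each a list of 7 numbers: the shift along the tool's x, y, z in mm, then the turn, a rotation vector about the tool's x, y, z in degrees, then the finger opening in mm, from 0 to 93. In form: [[[x, y, z, rx, ry, rz, gripper], ...]]. A call has 1 to 20 rows; each row is the pose to reach, as a shift and turn from the pose commanded when the call began, along the tool's axes at that moment; what a row does not reach only later rows make up. A row lasts 1/10 s, in which the tool goes at most 50 mm and 8.59 degrees, less where a joint would pass 70% of its speed; a pose out of reach is approached as far as the arm can. A call with a gripper value outside its range is refused whole. The fingers move at their own pace and stop on an object; "force" is the grip in N (left out, the last holds). Time passes only in rows, so rows that repeat a pose let the fingers close. It gives the time, the measured TCP pose, the force, the opening and the grip force at its end, in the units of the state.
- manip.state(): the state, without advancing time (a new reading comes with each control period).
- imaging.grab_frame(name): name is "scene" or "top" or "wrist"; returns a dict with "color" (480x640x3 uint8, red, green, blue), "range_z" (480x640 float32, m along the optical axis (not along the pixel's ray), 0 where there is no reading), "fx", "fy", "cx", "cy" (pixels), "origin" and "rotation" of the camera in the world; the wrist camera has in their place "T_tool_cam" (4x4, takes a point from camera to tool coordinates, whose origin is the TCP and whose axes are the flange's). Camera axes: x right, y down, z forward; pixel columns grow to the right and rows downward; lengths in m; the calibration is good to about 2 mm. A picture is of the moment at which its call begins: read the wrist's pose just before it.
- job_done(): hands the job in; it is judged then, once.
Trained networks look in the newest picture that a camera, given by its name, has taken for a name from the list of things; names that differ only in an ending like _2 or _b are one class to them, and where a whole thing is asked for, a point or a joint stands for the part that bears it (a point fixed in the world has none). Each returns a list of dicts, best first, with "conf" (0 to 1); they miss things now and then, are a little off and sometimes report something else, mostly with a low value. They report only what shows in the picture. A call takes as long as a camera call.
- models.cut_out(label, camera): "mask" (480x640 bool, what is visible of it) and "position" ([row, column] in pixels, amid what is visible of it).
The state is a dict: "time": time; "q": joint angles; "dq": joint speeds; "joint_efforts": joint torques, N m; "tcp_pos": TCP position; "tcp_rot": TCP orientation; "contact_force": force on the tool from outside, world axes, zero at the start; "wrist_torque": the same for the moment, N m; "width": opening from 0.0 (shut) to 1.0 (fully open); "finger_force": force on a finger pad.
Only numpy, scipy, OpenCV 4.12 (cv2) and the standard library are available. Lean on these libraries where they do the work, as an engineer would, in place of code of your own. Each camera call takes 0.05 s, during which the arm holds its last target. There are 200 camera calls.

### The job

Take the flat-headed key out of the key rack by sliding it along its slot and out of the open front end (its collar keeps it from being lifted straight out). Push it all the way into the lock on the lid of the cash box; where the sticky pins catch it halfway, rock it a little clockwise while pressing lightly until it drops past them. Then turn it a quarter turn clockwise to its stop against the lock's spring, and finish while still gripping the key and holding it turned, so that a colleague can open the box. Leave the other key, the one with the round knob, hanging where it is.

Things in the scene. Friction and masses are not known exactly. Their poses are not given: they have to be found in the camera images.
- flat_key: 60 g steel key, upright, told by its flat disc head. Origin at the blade tip; z up, x through the thickness, y along the width; a half turn about z makes no difference. From the tip: blade 4 mm thick (x), 12.6 mm wide (y) with a rounded end over its first 6.5 mm, then 20 mm wide to z=32; collar 24 mm diameter, z=32-36; neck 7 mm diameter to z=48; then the head to z=86 mm.
- flat_key_head (a point): centre of the flat key's head (69 mm above the tip): an upright steel disc 34 mm across (in the key's y and z) and 10 mm thick (key's x), standing on a 26 mm wide foot. Grip it on its flat faces, fingers closing along the key's x.
- barrel_key: the other key, to be left alone: steel, its head an upright round knob 25 mm in diameter (z = 48 to 80 mm above its tip), below it a round 10 mm barrel; origin at its lower tip, z up. It hangs in the other slot of the rack.
- key_rack: fixed wooden rack, 90 (x) x 130 (y) mm, origin under its centre. Its steel top plate (8 mm thick, top at z=66, x=-40..40) has two 9 mm wide slots along x at y=+34 and -34 mm, open at the front end x=-40, closed at x=+25. Either key hangs in either slot, axes parallel to the rack's, tip at z=18, x=-12..18; neck in the slot, collar below the plate with 4 mm free lift.
- rack_front (a point): middle of the front edge of the rack's top plate (x = -40 mm in the rack, z = 66 mm), between the open ends of the slots. Rack axes: keys slide out towards the rack's -x; a key is clear of the plate and can be lifted once its axis is 15 mm or more in front of this edge.
- cash_box: fixed grey steel cash box, 130 (x) x 180 (y) x 85 mm high, with a low bail handle on the lid at x = +40 mm; origin at the centre of its underside. The brass lock is in the lid on the box's centre line, 25 mm in front (-x) of the origin, in a ring of 33 mm inner diameter, 4 mm above the lid.
- keyway (a point): centre of the keyway's mouth, 87 mm above the worktop; axes as the box. At rest the keyway is 23 mm along the box's y, 6 mm along x, 36 mm deep; the key fits either way round. Fixed pins catch the straight key with its tip about 18.5 mm down: there turn the key (and cylinder) 0.35 to 0.55 rad clockwise and push lightly (10 N) to pass. Fully in, the collar sits on the face, tip 32 mm down.
- lock (a joint): angle of the lock cylinder, rad: 0 at rest, grows as it turns clockwise seen from above, up to the stop at 1.571. A spring (0.016 N m at rest, 0.08 N m at the stop) turns it back when let go. The key has about 0.1 rad of play in the keyway, so the hand turns a little further than the lock.

How it is judged:
By the outcome, as a careful person would: the job done as asked, in the order asked, and still so for the second after the job is handed in, while the arm keeps its last pose, push and grip.
It also fails if it takes over 51 s, if anything falls off the work surface, if the arm or the gripper's body presses on something with over 40 N, if the wrist force passes 120 N, or if a joint passes its speed limit or range.

## Working session

There is one attempt and no reset: what is moved stays moved. The work goes in short steps, Python scripts to look and compute and a tool call to move; the robot and the scene stay as the last step left them, time stands still between calls to the robot, and variables do not carry over. Pictures are saved under pics/ and viewed, at most 10 in all, crops included, and the job is handed in when it is done.

Besides the shell and the picture viewer there is one more tool, called after "Request:" as a command line: name --argument value ..., lists and objects as JSON in quotes. arm_command: Moves the arm, as the interface text tells. Its arguments: {"type":"object","properties":{"steps":{"type":"array"},"force":{"type":"number"}},"required":["steps"]}

```bash
mkdir -p pics
cat > h.py <<'E'
import numpy as np,cv2
from scipy.spatial.transform import Rotation as R
from workcell import manip,imaging,job_done,models
def cloud(f,st=None):
    z=f["range_z"];v,u=np.mgrid[:480,:640]
    P=np.stack([(u-f["cx"])*z/f["fx"],(v-f["cy"])*z/f["fy"],z],-1)
    if "T_tool_cam" in f:
        T=np.array(f["T_tool_cam"]);P=P@T[:3,:3].T+T[:3,3]
        return P@R.from_rotvec(st["tcp_rot"]).as_matrix().T+np.array(st["tcp_pos"])
    return P@np.array(f["rotation"]).T+np.array(f["origin"])
E
python3 - <<'E'
from h import *
print(manip.state())
ims=[]
for c in("scene","top"):
    f=imaging.grab_frame(c);P=cloud(f);ims.append(f["color"])
    for n in("flat_key","barrel_key","key_rack","cash_box","flat_key_head","lock","keyway"):
        for d in models.cut_out(n,c)[:2]:
            m=d["mask"]&(f["range_z"]>0)
            print(c,n,round(d["conf"],2),np.round(d["position"]),m.sum(),np.round(np.median(P[m],0),3) if m.any() else 0,np.round(np.percentile(P[m],[2,98],axis=0),3).tolist() if m.any() else 0)
cv2.imwrite("pics/a.png",cv2.resize(ims[0],(640,480))[:,:,::-1]);cv2.imwrite("pics/b.png",ims[1][:,:,::-1])
E
```

```text
{'time': 0.0, 'q': array([ 1.07144900e+00,  3.51219795e-01,  1.65239466e+00, -1.75508801e-05,
        1.13910102e+00, -8.46244111e-02]), 'dq': array([-5.94598478e-04, -2.03244419e-04,  1.12759220e-03, -1.99564197e-03,
       -6.97186953e-05,  2.82297718e-04]), 'joint_efforts': array([ 1.36318613e-04, -4.97330654e+01, -2.85254109e+01,  6.98975078e-02,
        2.57105764e-02, -1.03500317e-04]), 'tcp_pos': array([0.22144896, 0.50308705, 0.21812162]), 'tcp_rot': array([-6.46711901e-01, -3.07399259e+00,  1.69611200e-03]), 'contact_force': array([ 0.57412473,  0.35726491, -0.4696642 ]), 'wrist_torque': array([ 0.01198695, -0.00466157, -0.00935603]), 'finger_force': 0.0, 'width': 1.0006818497001067}Traceback (most recent call last):
  File "<stdin>", line 5, in <module>
  File "h.py", line 10, in cloud
    return P@np.array(f["rotation"]).T+np.array(f["origin"])
           ~~~~~~~~~~~~~~~~~~~~~~~~~~~^~~~~~~~~~~~~~~~~~~~~~
ValueError: operands could not be broadcast together with shapes (480,640) (3,)
```

```bash
sed -i 's/np.array(f\["rotation"\]).T/R.from_rotvec(f["rotation"]).as_matrix().T/' h.py
python3 - <<'E'
from h import *
ims=[]
for c in("scene","top"):
    f=imaging.grab_frame(c);P=cloud(f);ims.append(f["color"]);np.savez(f"{c}.npz",P=P,c=f["color"])
    print(c,f["origin"],f["rotation"],f["fx"])
    for n in("flat_key","barrel_key","key_rack","cash_box","flat_key_head","lock"):
        for d in models.cut_out(n,c)[:2]:
            m=d["mask"]&(f["range_z"]>0)
            print(c,n,round(d["conf"],2),np.round(d["position"]),m.sum(),np.round(np.median(P[m],0),3) if m.any() else 0,np.round(np.percentile(P[m],[2,98],axis=0),3).tolist() if m.any() else 0)
cv2.imwrite("pics/a.png",cv2.resize(ims[0],(640,480))[:,:,::-1]);cv2.imwrite("pics/b.png",ims[1][:,:,::-1])
E
```

```text
scene [ 0.15289502 -0.58054798  0.64024264] [-2.18730711  0.71819916 -0.30799026] 466.44042405448533
scene flat_key 0.66 [276. 382.] 222 [ 0.536 -0.199  0.091] [[0.533, -0.209, 0.068], [0.544, -0.183, 0.104]]
scene barrel_key 0.86 [250. 376.] 258 [ 0.566 -0.135  0.091] [[0.558, -0.142, 0.068], [0.579, -0.121, 0.099]]
scene cash_box 0.71 [192. 254.] 99 [0.483 0.137 0.087] [[0.468, 0.124, 0.082], [0.495, 0.15, 0.089]]
scene cash_box 0.66 [207. 264.] 6358 [0.488 0.106 0.084] [[0.425, 0.041, 0.005], [0.582, 0.228, 0.089]]
scene flat_key_head 0.53 [274. 383.] 254 [ 0.537 -0.198  0.091] [[0.533, -0.209, 0.067], [0.544, -0.18, 0.104]]
scene lock 0.59 [289. 379.] 3913 [ 0.541 -0.182  0.057] [[0.508, -0.228, 0.003], [0.596, -0.1, 0.068]]
scene lock 0.42 [194. 255.] 109 [0.483 0.138 0.087] [[0.467, 0.124, 0.082], [0.495, 0.151, 0.089]]
top [ 0.39461609 -0.03566941  1.14864316] [-2.14870045  2.15663648 -0.11696307] 613.0080739600706
top flat_key 0.66 [229. 425.] 158 [ 0.537 -0.191  0.098] [[0.532, -0.206, 0.052], [0.546, -0.177, 0.106]]
top barrel_key 0.69 [215. 394.] 167 [ 0.566 -0.129  0.097] [[0.557, -0.14, 0.072], [0.579, -0.119, 0.101]]
top barrel_key 0.15 [226. 404.] 3267 [ 0.552 -0.16   0.065] [[0.508, -0.22, 0.004], [0.601, -0.097, 0.07]]
top key_rack 0.96 [224. 404.] 3170 [ 0.553 -0.159  0.065] [[0.508, -0.219, 0.004], [0.601, -0.099, 0.07]]
top cash_box 0.63 [252. 235.] 8273 [0.503 0.141 0.085] [[0.431, 0.05, 0.036], [0.577, 0.232, 0.092]]
top cash_box 0.18 [229. 426.] 172 [ 0.537 -0.191  0.097] [[0.531, -0.207, 0.052], [0.546, -0.177, 0.106]]
top flat_key_head 0.63 [228. 426.] 184 [ 0.537 -0.192  0.097] [[0.531, -0.207, 0.052], [0.546, -0.177, 0.106]]
top lock 0.7 [264. 239.] 270 [0.483 0.137 0.087] [[0.466, 0.122, 0.049], [0.495, 0.15, 0.091]]
```

View pics/b.png

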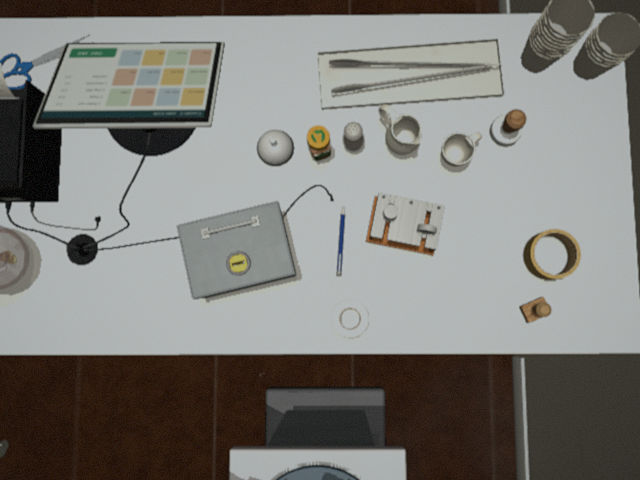

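View pics/a.png

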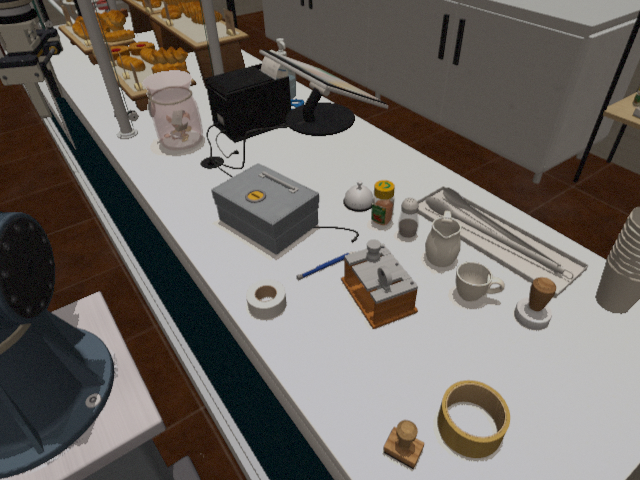

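```bash
cat >> h.py <<'E'
def rect(P,sel):
    Q=P[sel][:,:2].astype(np.float32)*1000
    (c,s,a)=cv2.minAreaRect(Q);return np.round(c,1),np.round(s,1),round(a,1)
def go(st,p,yaw):
    "shift mm / turn deg in tool axes to TCP p with tool straight down, tool y at yaw deg"
    y=np.radians(yaw);Y=np.array([np.cos(y),np.sin(y),0]);Z=np.array([0,0,-1.]);T=np.stack([np.cross(Y,Z),Y,Z],1)
    M=R.from_rotvec(st["tcp_rot"]).as_matrix()
    return np.round(M.T@(np.array(p)-st["tcp_pos"])*1000,1),np.round(np.degrees(R.from_matrix(M.T@T).as_rotvec()),2)
E
python3 - <<'E'
from h import *
P=np.load("top.npz")["P"]
def box(lo,hi):return np.all((P>lo)&(P<hi),-1)
print(rect(P,box((.49,-.24,.058),(.62,-.08,.072))))
print(rect(P,box((.40,.03,.078),(.60,.25,.0885))))
print(go(manip.state(),(.50,-.18,.24),-13))
E
```

```text
(array([ 557.4, -162.1]), array([120.1,  80.9]), 78.2)
(array([505.1, 141.9]), array([134.5, 184.4]), 13.5)
(array([-530.2, -513.2,  -21.4]), array([ 0.  , -0.  , 79.23]))
```

Request:
arm_command --steps '[[[-541, -514, -21, 0, 0, 78, 93], [-541, -514, -21, 0, 0, 78, 93], [-541, -514, -21, 0, 0, 78, 93], [-541, -514, -21, 0, 0, 78, 93], [-541, -514, -21, 0, 0, 78, 93], [-541, -514, -21, 0, 0, 78, 93], [-541, -514, -21, 0, 0, 78, 93], [-541, -514, -21, 0, 0, 78, 93], [-541, -514, -21, 0, 0, 78, 93], [-541, -514, -21, 0, 0, 78, 93], [-541, -514, -21, 0, 0, 78, 93], [-541, -514, -21, 0, 0, 78, 93], [-541, -514, -21, 0, 0, 78, 93], [-541, -514, -21, 0, 0, 78, 93], [-541, -514, -21, 0, 0, 78, 93], [-541, -514, -21, 0, 0, 78, 93], [-541, -514, -21, 0, 0, 78, 93], [-541, -514, -21, 0, 0, 78, 93], [-541, -514, -21, 0, 0, 78, 93], [-541, -514, -21, 0, 0, 78, 93]]]'

```text
time: 2.75
tcp_pos: [0.5095, -0.1842, 0.2399]
tcp_rot: [2.436, 1.983, 0.0]
contact_force: [-0.5, 0.4, 0.4]
width: 1.0
finger_force: 0.0
```

```bash
cat > look.py <<'E'
from h import *
import sys
n=sys.argv[1]
st=manip.state();f=imaging.grab_frame("wrist");P=cloud(f,st);np.savez(n+".npz",P=P,c=f["color"])
cv2.imwrite(f"pics/{n}.png",f["color"][:,:,::-1])
print(st["time"],np.round(st["tcp_pos"],4),np.round(st["tcp_rot"],3),np.round(st["q"],2));print(np.round(f["T_tool_cam"],3).tolist(),f["fx"])
for k in sys.argv[2:]:
    for d in models.cut_out(k,"wrist")[:2]:
        m=d["mask"]&(f["range_z"]>0)
        print(k,round(d["conf"],2),np.round(d["position"]),m.sum(),np.round(np.median(P[m],0),4) if m.any() else 0,np.round(np.percentile(P[m],[2,98],axis=0),4).tolist() if m.any() else 0)
E
python3 look.py w1 flat_key_head flat_key barrel_key key_rack
```

```text
2.75 [ 0.5095 -0.1842  0.2399] [2.436 1.983 0.   ] [-0.43  0.31  1.65  0.    1.18 -0.23]
[[0.0, -0.957, -0.29, 0.081], [1.0, 0.0, 0.0, -0.001], [-0.0, -0.29, 0.957, -0.166], [0.0, 0.0, 0.0, 1.0]] 402.3737862852841
flat_key_head 0.86 [228. 355.] 696 [ 0.5389 -0.1907  0.0991] [[0.5306, -0.2069, 0.0531], [0.5469, -0.1771, 0.1041]]
flat_key 0.65 [222. 353.] 741 [ 0.539  -0.1912  0.0986] [[0.5306, -0.209, 0.0526], [0.5501, -0.1771, 0.1041]]
barrel_key 0.65 [144. 380.] 966 [ 0.5681 -0.1293  0.0975] [[0.5577, -0.1407, 0.0714], [0.5799, -0.1186, 0.099]]
key_rack 0.87 [173. 364.] 12811 [ 0.5561 -0.1574  0.0655] [[0.5103, -0.2198, 0.0064], [0.6021, -0.0994, 0.0672]]
```

View pics/w1.png

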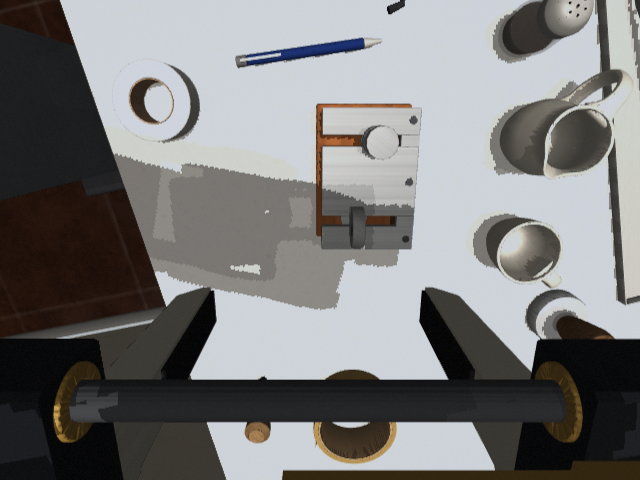

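Run:
```python
from h import *
d=np.load("w1.npz");P=d["P"]
def box(lo,hi):return np.all((P>lo)&(P<hi),-1)
s=box((.50,-.225,.088),(.57,-.165,.12));print(rect(P,s),s.sum(),P[s][:,2].max())
s2=box((.50,-.225,.100),(.57,-.165,.12));print(rect(P,s2),P[s2].mean(0))
s=box((.48,-.24,.060),(.63,-.08,.0705));print(rect(P,s),np.median(P[s],0))
# slot edges direction: plate long edges via Hough on plate mask
Q=P[s][:,:2]
for yaw in np.arange(-16,-7,1.):
    a=np.radians(-yaw);c,sn=np.cos(a),np.sin(a)
    v=Q@np.array([[c,-sn],[sn,c]]).T
    h=np.histogram(v[:,1],np.arange(v[:,1].min(),v[:,1].max(),.001))[0]
    hx=np.histogram(v[:,0],np.arange(v[:,0].min(),v[:,0].max(),.001))[0]
    print(yaw,np.abs(np.diff(h)).max(),(np.diff(h)**2).sum(),(np.diff(hx)**2).sum())
```

```text
(array([ 539.9, -193.2]), array([33.3, 10.3]), 78.0) 556 0.10508232063562972
(array([ 540. , -192.8]), array([21.3, 10.1]), 79.2) [ 0.53996777 -0.19252189  0.10232576]
(array([ 558. , -162.6]), array([119.5,  80. ]), 78.4) [ 0.55904872 -0.15922244  0.06564711]
-16.0 31 15527 10665
-15.0 35 15810 12251
-14.0 54 19115 13891
-13.0 60 27539 17410
-12.0 113 46381 8320
-11.0 72 23269 27871
-10.0 54 15849 27859
-9.0 35 15355 16769
-8.0 36 14794 14415
```

Request:
arm_command --steps '[[[-2.4, 31.6, 40, 0, 0, 0, 50], [-2.4, 31.6, 80, 0, 0, 0, 50], [-2.4, 31.6, 120, 0, 0, 0, 50], [-2.4, 31.6, 145, 0, 0, 0, 50], [-2.4, 31.6, 160, 0, 0, 0, 50], [-2.4, 31.6, 167, 0, 0, 0, 50], [-2.4, 31.6, 167, 0, 0, 0, 50], [-2.4, 31.6, 167, 0, 0, 0, 50]]]' --force 25

```text
time: 3.8
tcp_pos: [0.5407, -0.1942, 0.0738]
tcp_rot: [2.436, 1.981, 0.001]
contact_force: [0.8, -1.3, -0.5]
width: 0.536
finger_force: 0.0
```

```bash
python3 look.py w2 flat_key_head
```

```text
3.8 [ 0.5407 -0.1942  0.0738] [2.436e+00 1.981e+00 1.000e-03] [-0.43  0.58  1.7   0.    0.86 -0.22]
[[0.0, -0.957, -0.29, 0.081], [1.0, 0.0, 0.0, -0.001], [-0.0, -0.29, 0.957, -0.166], [0.0, 0.0, 0.0, 1.0]] 402.3737862852841
flat_key_head 0.76 [319. 314.] 2364 [ 0.541  -0.1871  0.0998] [[0.5307, -0.2047, 0.0533], [0.5475, -0.1769, 0.104]]
```

View pics/w2.png

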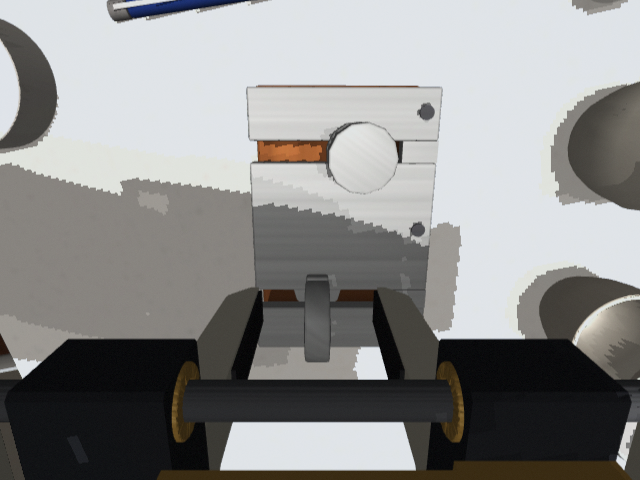

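Request:
arm_command --steps '[[[0, 0, 0, 0, 0, 0, 0], [0, 0, 0, 0, 0, 0, 0], [0, 0, 0, 0, 0, 0, 0], [0, 0, 0, 0, 0, 0, 0], [0, 0, 0, 0, 0, 0, 0], [0, 0, 0, 0, 0, 0, 0], [0, 0, 0, 0, 0, 0, 0], [0, 0, 0, 0, 0, 0, 0]]]' --force 25

```text
time: 4.7
tcp_pos: [0.54, -0.1939, 0.0726]
tcp_rot: [-2.437, -1.982, 0.0]
contact_force: [0.3, -0.1, -0.7]
width: 0.106
finger_force: 25.0
```

Request:
arm_command --steps '[[[0, 0, -2, 0, 0, 0, 0], [0, -6, -2, 0, 0, 0, 0], [0, -12, -2, 0, 0, 0, 0], [0, -18, -2, 0, 0, 0, 0], [0, -24, -2, 0, 0, 0, 0], [0, -30, -2, 0, 0, 0, 0], [0, -30, -2, 0, 0, 0, 0]]]'

```text
time: 5.4
tcp_pos: [0.5099, -0.1876, 0.0746]
tcp_rot: [-2.437, -1.982, 0.0]
contact_force: [1.0, -0.0, -1.0]
width: 0.104
finger_force: 25.0
```

Request:
arm_command --steps '[[[0, -10, 0, 0, 0, 0, 0], [0, -20, 0, 0, 0, 0, 0], [0, -30, 0, 0, 0, 0, 0], [0, -34, 0, 0, 0, 0, 0], [0, -34, 0, 0, 0, 0, 0], [0, -34, -20, 0, 0, 0, 0], [0, -34, -50, 0, 0, 0, 0], [0, -34, -90, 0, 0, 0, 0], [0, -34, -130, 0, 0, 0, 0], [0, -34, -130, 0, 0, 0, 0]]]'

```text
time: 6.4
tcp_pos: [0.4798, -0.1819, 0.2096]
tcp_rot: [2.431, 1.977, 0.006]
contact_force: [0.7, 0.5, -1.5]
width: 0.105
finger_force: 25.0
```

Run:
```python
from h import *
st=manip.state()
print(st["time"],st["tcp_pos"],st["width"]);
# lock ~ box centre (505,142) yaw 13.5, -25 along x
print(go(st,(.40,.115,.215),13.5))
```

```text
6.4 [ 0.47975049 -0.18185304  0.20960171] 0.10509073255216869
(array([ 274.4, -138.5,   -7.1]), array([  0.45,   0.22, -25.26]))
```

Run:
```python
from h import *
print(go(manip.state(),(.491,.092,.215),13.5))
```

```text
(array([270.4, -44.7,  -6.3]), array([  0.45,   0.22, -25.26]))
```

Request:
arm_command --steps '[[[40, -6, -6, 0, 0, -4, 0], [80, -12, -6, 0, 0, -9, 0], [120, -20, -6, 0, 0, -13, 0], [160, -28, -6, 0, 0, -17, 0], [200, -35, -6, 0, 0, -21, 0], [240, -42, -6, 0, 0, -25.2, 0], [270, -45, -6, 0, 0, -25.2, 0], [270, -45, -6, 0, 0, -25.2, 0], [270, -45, -6, 0, 0, -25.2, 0], [270, -45, -6, 0, 0, -25.2, 0]]]'

```text
time: 7.4
tcp_pos: [0.4883, 0.0919, 0.2103]
tcp_rot: [-1.947, -2.465, 0.001]
contact_force: [0.4, -0.5, -1.1]
width: 0.105
finger_force: 25.0
```

```bash
python3 look.py w3 lock flat_key cash_box keyway
```

```text
7.4 [0.4883 0.0919 0.2103] [-1.947e+00 -2.465e+00  1.000e-03] [ 0.09  0.26  1.79 -0.    1.08 -0.14]
[[0.0, -0.957, -0.29, 0.082], [1.0, 0.0, -0.0, -0.0], [0.0, -0.29, 0.957, -0.166], [0.0, 0.0, 0.0, 1.0]] 402.3737862852841
lock 0.72 [176. 328.] 1291 [0.4817 0.1357 0.0866] [[0.4671, 0.1219, 0.0675], [0.4948, 0.1497, 0.0881]]
flat_key 0.87 [308. 317.] 2895 [0.4862 0.1006 0.2357] [[0.4784, 0.0814, 0.1728], [0.495, 0.109, 0.2417]]
cash_box 0.84 [153. 362.] 47159 [0.5039 0.1554 0.0848] [[0.432, 0.0588, 0.083], [0.5756, 0.2333, 0.0924]]
cash_box 0.49 [467. 335.] 112 [ 0.5595 -0.1261  0.0728] [[0.4959, -0.1348, 0.0542], [0.5624, 0.0863, 0.2883]]
keyway 0.56 [152. 359.] 46855 [0.504  0.1556 0.0848] [[0.4322, 0.0595, 0.0831], [0.575, 0.233, 0.0922]]
```

View pics/w3.png

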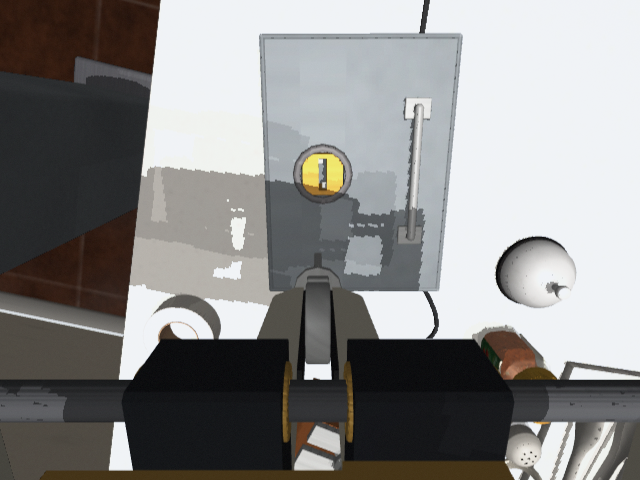

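```bash
cat > lk.py <<'E'
from h import *
import sys
def lock(n,tcp,rot,T,fx):
    d=np.load(n);c=d["c"].astype(int);P=d["P"]
    M=R.from_rotvec(rot).as_matrix()
    yel=((c[...,0]>110)&(c[...,1]>85)&(c[...,2]<c[...,0]*.6)).astype(np.uint8)
    yel[:90]=0;yel[250:]=0;yel[:,:270]=0;yel[:,380:]=0
    cnt=max(cv2.findContours(yel,0,2)[0],key=cv2.contourArea);hull=cv2.convexHull(cnt)
    full=np.zeros_like(yel);cv2.fillPoly(full,[hull],1)
    full=cv2.erode(full,np.ones((5,5)))
    hole=full&(1-yel);k,lab,stt,_=cv2.connectedComponentsWithStats(hole);i=1+np.argmax(stt[1:,4]);v,u=np.nonzero(lab==i)
    print("hole px",len(u),u.mean(),v.mean(),stt[i])
    def plane(u,v,z):
        r=np.stack([(u-CX)/fx,(v-CY)/fx,np.ones_like(u,float)],-1)@(M@T[:3,:3]).T;o=M@T[:3,3]+tcp
        return o+r*((z-o[2])/r[...,2])[...,None]
    Q=plane(u.astype(float),v.astype(float),.087);(cc,s,a)=cv2.minAreaRect((Q[:,:2]*1000).astype(np.float32))
    print("slot",cc,s,a)
    h=hull[:,0].astype(float);Q=plane(h[:,0],h[:,1],.087);print("face ellipse",cv2.fitEllipse((Q[:,:2]*1000).astype(np.float32)))
    def rel(lo,hi,w=.03):
        t=(P-tcp)@M;s=(abs(t[...,0])<w)&(abs(t[...,1])<w)&(P[...,2]>tcp[2]+lo)&(P[...,2]<tcp[2]+hi);return t[s][:,:2]*1000
    for lo,hi in((.016,.04),(.028,.04),(-.02,-.008),(-.05,-.025)):
        q=rel(lo,hi)
        if len(q)>8:print("key z",lo,hi,len(q),np.round(q.mean(0),2),np.round(np.percentile(q,[2,98],axis=0),1).tolist(),cv2.minAreaRect(q.astype(np.float32)))
st=manip.state();f=imaging.grab_frame("wrist");CX,CY=f["cx"],f["cy"]
np.savez("cur.npz",P=cloud(f,st),c=f["color"])
lock("cur.npz",np.array(st["tcp_pos"]),st["tcp_rot"],np.array(f["T_tool_cam"]),f["fx"])
print(st["tcp_pos"])
E
python3 lk.py
```

```text
hole px 256 321.5390625 173.9609375 [318 158   8  33 256]
slot (480.6888427734375, 135.28945922851562) (5.066843032836914, 22.78179931640625) 13.424467086791992
face ellipse ((481.0712890625, 135.16026306152344), (31.76761245727539, 32.18567657470703), 90.73294067382812)
key z 0.016 0.04 4456 [ 7.95 -0.41] [[-9.1, -19.4], [16.6, 18.5]] ((6.584442138671875, -2.434814453125), (33.01923751831055, 33.51598358154297), 37.655250549316406)
key z 0.028 0.04 2539 [ 6.13 -0.47] [[-6.9, -19.7], [10.6, 18.7]] ((1.3018798828125, -0.8244075775146484), (21.32530975341797, 41.90590286254883), 2.966794967651367)
key z -0.02 -0.008 442 [ 7.18 -0.44] [[1.7, -11.0], [12.0, 9.9]] ((6.7614054679870605, -0.390350341796875), (11.804953575134277, 22.433048248291016), 0.3976726531982422)
key z -0.05 -0.025 106 [10.44 -0.42] [[10.0, -2.3], [10.9, 1.5]] ((10.467241287231445, -0.41047847270965576), (1.110117793083191, 3.902785539627075), 2.2303731441497803)
[0.48844289 0.09206777 0.21061931]
```

Run:
```python
from h import *
st=manip.state();print(st["tcp_pos"],go(st,(.4813,.1350,.150),13.45))
```

```text
[0.48844764 0.09219273 0.21064693] (array([43.3,  3. , 60.6]), array([ 0.  ,  0.  , -0.06]))
```

Request:
arm_command --steps '[[[15, 1, 0, 0, 0, 0, 0], [30, 2, 0, 0, 0, 0, 0], [43.3, 3, 10, 0, 0, 0, 0], [43.3, 3, 30, 0, 0, 0, 0], [43.3, 3, 50, 0, 0, 0, 0], [43.3, 3, 59, 0, 0, 0, 0], [43.3, 3, 59, 0, 0, 0, 0], [43.3, 3, 59, 0, 0, 0, 0], [43.3, 3, 59, 0, 0, 0, 0]]]'

```text
time: 8.6
tcp_pos: [0.4818, 0.1356, 0.1524]
tcp_rot: [1.946, 2.465, 0.002]
contact_force: [-0.3, 0.6, -0.5]
width: 0.109
finger_force: 25.0
```

```bash
python3 look.py w4
python3 - <<'E'
from h import *
c=cv2.imread("pics/w4.png")[180:440,200:440];cv2.imwrite("pics/w4c.png",cv2.resize(c,None,fx=2.2,fy=2.2))
st=manip.state();print(st["tcp_pos"],go(st,(.4813,.1350,.150),13.45),st["contact_force"])
E
```

```text
8.6 [0.4818 0.1356 0.1524] [1.946e+00 2.465e+00 2.000e-03] [ 0.18  0.35  1.84 -0.    0.95 -0.05]
[[0.0, -0.957, -0.29, 0.082], [1.0, 0.0, -0.0, -0.0], [0.0, -0.29, 0.957, -0.166], [0.0, 0.0, 0.0, 1.0]] 402.3737862852841
[0.48170746 0.13553485 0.15240692] (array([-0.4, -0.5,  2.4]), array([ 0.08,  0.01, -0.02])) [-0.64556685  0.45868173 -1.43415532]
```

View pics/w4c.png

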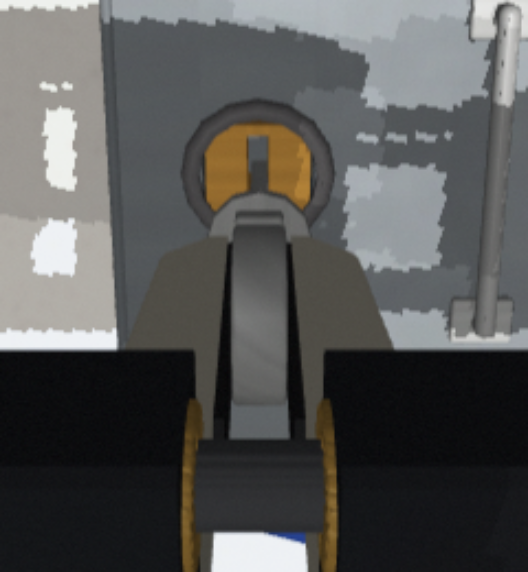

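Request:
arm_command --steps '[[[-0.4, -0.5, 4, 0, 0, 0, 0], [-0.4, -0.5, 8, 0, 0, 0, 0], [-0.4, -0.5, 11, 0, 0, 0, 0], [-0.4, -0.5, 13, 0, 0, 0, 0], [-0.4, -0.5, 15, 0, 0, 0, 0], [-0.4, -0.5, 15, 0, 0, 0, 0]]]'

```text
time: 9.25
tcp_pos: [0.4807, 0.135, 0.1363]
tcp_rot: [-1.946, -2.466, 0.001]
contact_force: [-1.0, -1.7, -0.5]
width: 0.108
finger_force: 25.0
```

Request:
arm_command --steps '[[[0, 0, 3, 0, 0, 0, 0], [0, 0, 6, 0, 0, 0, 0], [0, 0, 9, 0, 0, 0, 0], [0, 0, 11, 0, 0, 0, 0], [0, 0, 11, 0, 0, 0, 0]]]'

```text
time: 9.75
tcp_pos: [0.4807, 0.135, 0.1253]
tcp_rot: [-1.946, -2.466, 0.001]
contact_force: [-0.4, 0.7, -0.8]
width: 0.108
finger_force: 25.0
```

Now down to the pins.

Request:
arm_command --steps '[[[0, 0, 1, 0, 0, 0, 0], [0, 0, 2, 0, 0, 0, 0], [0, 0, 2.7, 0, 0, 0, 0], [0, 0, 3.2, 0, 0, 0, 0], [0, 0, 3.2, 0, 0, 0, 0]]]'

```text
time: 10.25
tcp_pos: [0.481, 0.135, 0.1228]
tcp_rot: [1.946, 2.466, 0.0]
contact_force: [-2.1, -0.1, 4.8]
width: 0.106
finger_force: 25.0
```

Request:
arm_command --steps '[[[0, 0, 0, 0, 0, 5, 0], [0, 0, 0, 0, 0, 10, 0], [0, 0, 0, 0, 0, 15, 0], [0, 0, 0, 0, 0, 20, 0], [0, 0, 0, 0, 0, 25, 0], [0, 0, 0, 0, 0, 28, 0], [0, 0, 0.5, 0, 0, 28, 0], [0, 0, 0.8, 0, 0, 28, 0], [0, 0, 0.8, 0, 0, 28, 0]]]'

```text
time: 11.15
tcp_pos: [0.4814, 0.135, 0.1218]
tcp_rot: [2.483, 1.923, 0.002]
contact_force: [3.4, -0.6, 1.3]
width: 0.104
finger_force: 25.0
```

Request:
arm_command --steps '[[[0, 0, 0.8, 0, 0, 0, 0], [0, 0, 1.5, 0, 0, 0, 0], [0, 0, 1.5, 0, 0, 0, 0]]]'

```text
time: 11.45
tcp_pos: [0.4812, 0.135, 0.1202]
tcp_rot: [2.485, 1.922, 0.001]
contact_force: [5.9, -0.0, -0.0]
width: 0.107
finger_force: 25.0
```

Request:
arm_command --steps '[[[0.1, 0.5, 2, 0, 0, 0, 0], [0.1, 0.5, 4, 0, 0, 0, 0], [0.1, 0.5, 6, 0, 0, 0, 0], [0.1, 0.5, 8, 0, 0, 0, 0], [0.1, 0.5, 8, 0, 0, 0, 0]]]'

```text
time: 11.95
tcp_pos: [0.4812, 0.1349, 0.1117]
tcp_rot: [-2.485, -1.922, 0.001]
contact_force: [4.9, -1.3, -2.8]
width: 0.103
finger_force: 25.0
```

Request:
arm_command --steps '[[[0.1, 0.4, 1, 0, 0, 0, 0], [0.1, 0.4, 2, 0, 0, 0, 0], [0.1, 0.4, 2.8, 0, 0, 0, 0], [0.1, 0.4, 3.2, 0, 0, 0, 0], [0.1, 0.4, 3.2, 0, 0, 0, 0]]]'

```text
time: 12.45
tcp_pos: [0.4816, 0.135, 0.1095]
tcp_rot: [-2.485, -1.922, 0.001]
contact_force: [-1.0, -1.5, 10.7]
width: 0.108
finger_force: 25.0
```

Request:
arm_command --steps '[[[0, 0, -0.5, 0, 0, 6, 0], [0, 0, -0.5, 0, 0, 12, 0], [0, 0, -0.5, 0, 0, 18, 0], [0, 0, -0.5, 0, 0, 24, 0], [0, 0, -0.5, 0, 0, 30, 0], [0, 0, -0.5, 0, 0, 36, 0], [0, 0, -0.5, 0, 0, 42, 0], [0, 0, -0.5, 0, 0, 48, 0], [0, 0, -0.5, 0, 0, 54, 0], [0, 0, -0.5, 0, 0, 60, 0], [0, 0, -0.5, 0, 0, 62, 0], [0, 0, -0.5, 0, 0, 62, 0]]]' --force 40

```text
time: 13.65
tcp_pos: [0.4818, 0.1348, 0.1096]
tcp_rot: [3.12, 0.367, -0.0]
contact_force: [2.1, -2.4, 3.2]
width: 0.105
finger_force: 40.0
```

Run:
```python
from h import *
s=manip.state();r=s["tcp_rot"];print(s["wrist_torque"],s["contact_force"],s["q"],2*np.degrees(np.arctan2(r[1],r[0]))-90)
```

```text
[-0.57381546 -0.26210735  0.0522434 ] [ 2.11969922 -2.39231517  3.20530714] [ 1.79913488e-01  4.11158131e-01  1.87629753e+00 -4.44261092e-04
  8.54244915e-01  1.51676509e+00] -76.57923565019347
```

Request:
arm_command --steps '[[[0, 0, 0, 0, 0, 2, 0], [0, 0, 0, 0, 0, 4, 0], [0, 0, 0, 0, 0, 6, 0], [0, 0, 0, 0, 0, 6, 0]]]'

```text
time: 14.05
tcp_pos: [0.4818, 0.1348, 0.1096]
tcp_rot: [3.135, 0.205, -0.0]
contact_force: [2.2, -2.6, 3.9]
width: 0.106
finger_force: 40.0
```

```bash
cat > s.py <<'E'
from h import *
s=manip.state();r=s["tcp_rot"];print(s["wrist_torque"],s["contact_force"],s["tcp_pos"],2*np.degrees(np.arctan2(r[1],r[0]))-90)
E
python3 s.py
```

```text
[-0.62119842 -0.24020425  0.05109946] [ 2.19487391 -2.64992258  3.89773806] [0.48177982 0.13477578 0.10956053] -82.51958621673927
```

Request:
arm_command --steps '[[[0, 0, 0, 0, 0, 2, 0], [0, 0, 0, 0, 0, 3, 0], [0, 0, 0, 0, 0, 3, 0]]]'

```text
time: 14.35
tcp_pos: [0.4818, 0.1348, 0.1096]
tcp_rot: [3.139, 0.124, -0.0]
contact_force: [1.3, -3.4, 6.0]
width: 0.106
finger_force: 40.1
```

```bash
python3 s.py
```

```text
[-0.73592314 -0.12661757  0.29901508] [ 1.2994742  -3.44151705  5.98637264] [0.4817869  0.13479915 0.10955716] -85.48994943803538
```

Request:
arm_command --steps '[[[0, 0, 0, 0, 0, 0, 0], [0, 0, 0, 0, 0, 0, 0], [0, 0, 0, 0, 0, 0, 0], [0, 0, 0, 0, 0, 0, 0], [0, 0, 0, 0, 0, 0, 0]]]'

```text
time: 14.85
tcp_pos: [0.4817, 0.1348, 0.1095]
tcp_rot: [3.139, 0.125, -0.0]
contact_force: [1.6, -3.6, 4.4]
width: 0.106
finger_force: 40.0
```

```bash
python3 s.py; python3 look.py w5
```

```text
[-0.77271191 -0.15790657  0.28248863] [ 1.57079823 -3.60599142  4.42539949] [0.48174217 0.13478659 0.10953786] -85.45410730783576
14.85 [0.4817 0.1348 0.1095] [ 3.139  0.125 -0.   ] [ 0.18  0.41  1.88 -0.    0.85  1.67]
[[0.0, -0.957, -0.29, 0.08], [1.0, 0.0, 0.001, -0.001], [-0.001, -0.29, 0.957, -0.166], [0.0, 0.0, 0.0, 1.0]] 402.3737862852841
```

View pics/w5.png

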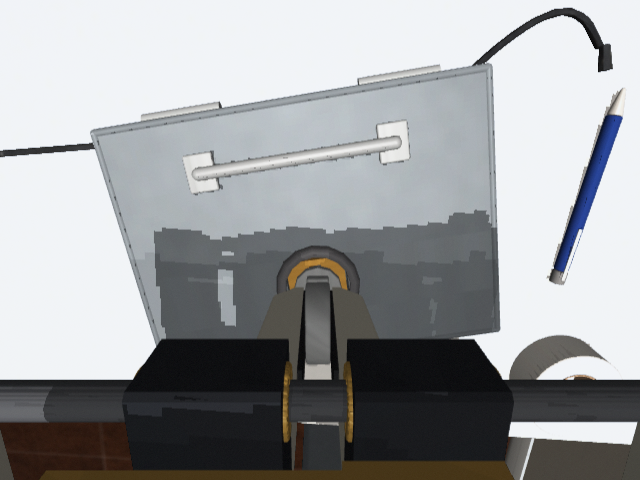

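The picture shows the collar seated in the lock ring at (318,275). The head is still square in the fingers at (317,320), and the steady torque confirms the key is held against the stop.

```bash
python3 -c "
from workcell import job_done
print(job_done())"
```

```text
the job is handed in; nothing more can be done
None
```

The job is handed in at about 15 s: the flat-headed key is fully in the lock, turned to its stop (steady torque about 0.28 N m) and still gripped at 40 N, and the round-knob key was never touched.

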